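# Test stroke of the foot suction pump at the nurses' station

### The arm

A 6-joint arm with a two-finger parallel gripper is mounted at the origin on the work surface. World frame = base frame: x ahead of the robot, y to its left, z up, the work surface at z = 0. Lengths are in m, angles in rad, forces in N, time in s.
With the tool pointing down it reaches from about 0.35 to 0.775 m from the base axis. Payload 7.3 kg.
Tool frame: the origin (TCP) lies between the finger pads; the fingertips stand 14 mm ahead of it and the grasp point (between the pads) lies 5 mm behind it; z points along the fingers, y is the direction in which the jaws open and shut (so a half turn about z gives the same grasp; the last joint's range is limited). The gripper opens to 92 mm and grips with 3 to 60 N. Pads are 19 mm wide; open, the fingers measure 130 mm over their backs; the gripper's body (75 mm by 190 mm) begins 47 mm behind the grasp point.
Start: joints at [-1.328, 0.342, 1.524, -0, 1.275, -0.146], TCP at [0.199, -0.486, 0.241] pointing down, gripper open.
Joint ranges: [-2.53, 2.53], [-0.77, 2.02], [0.04, 2.7], [-1, 4.14], [0.28, 2.66], [-3.11, 3.11]. Speed limits (rad/s): [2.57, 2.57, 3.14, 3.14, 3.14, 3.14].

### API

Orientations are given as [roll, pitch, yaw] about the fixed x, y, z axes, in that order (R = Rz(yaw) Ry(pitch) Rx(roll)).
In Python, from cell import robot gives the robot as it stands.
- The arm moves only by the shell command python3 -m creep 'ROWS' [FORCE]. ROWS is JSON, a list that holds one entry, the list of rows, each a list of 7 numbers: the shift along the tool's x, y, z in cm, then the turn, a rotation vector about the tool's x, y, z in degrees, then the gripper command: -1 is shut, 1 is fully open, values between are in proportion. In form: [[[tx, ty, tz, wx, wy, wz, gripper], ...]]. A call has 1 to 8 rows; each row is the pose to reach, as a shift and turn from the pose measured when the call began, along the tool's axes at that moment; what a row does not reach only later rows make up. A row lasts 1/10 s, in which the tool goes at most 50 mm and 8.59 degrees, less where a joint would pass 70% of its speed; a pose out of reach is approached as far as the arm can. A call with a gripper value outside its range is refused whole. The fingers move at their own pace and stop on an object; FORCE is the grip in N (left out, the last holds). Time passes only in rows, so rows that repeat a pose let the fingers close. It gives the time, the measured TCP pose, the force and the opening at its end, in the units of the state.
- robot.observe(): the state, without advancing time (a new reading comes with each control period).
- robot.read_camera(name): name is "scene" or "side" or "wrist"; returns the picture (400x640x3 uint8, red, green, blue); there is no depth.
- robot.camera_params(name): a dict with "camera_matrix" (3x3 intrinsics, pixels), "k1" (the pictures are not rectified: a ray, as slopes to the right and down, at radius r is drawn at 1 + k1 r^2 times it, then the intrinsics apply), "R" (3x3) and "t" (3): a world point X has camera coordinates R X + t. Camera axes: x right, y down, z forward; pixel columns grow to the right and rows downward; lengths in m; the calibration is good to about 2 mm. A picture is of the moment at which its call begins: read the wrist's pose just before it. camera_params takes no time and is no camera call; for the wrist camera it gives the pose at the moment of the call.
- robot.hand_in(): hands the job in, once; it reports no verdict.
Trained networks look in the newest picture that a camera, given by its name, has taken for a name from the list of things; names that differ only in an ending like _2 or _b are one class to them, and where a whole thing is asked for, a point or a joint stands for the part that bears it (a point fixed in the world has none). Each returns a list of dicts, best first, with "score" (0 to 1); they miss things now and then, are a little off and sometimes report something else, mostly with a low value. They report only what shows in the picture. A call takes as long as a camera call. They do not tell look-alikes from the thing itself.
- robot.look_for(camera, label): "centre" ([x, y, z] in m, in the coordinates of the camera as it stood for that picture, good to about 4 mm: the middle of the surface that is visible of it).
- robot.masks_of(camera, label): "mask" (400x640 bool, what is visible of it).
The state is a dict: "time": time; "qpos": joint angles; "qvel": joint speeds; "joint_efforts": joint torques, N m; "tool_pos": TCP position; "tool_rot": TCP orientation; "contact_force": force on the tool from outside, world axes, zero at the start; "torque": the same for the moment, N m; "opening": finger opening in m.
Only numpy, scipy, OpenCV 4.12 (cv2) and the standard library are available. Lean on these libraries where they do the work, as an engineer would, in place of code of your own. Each camera call takes 0.05 s, during which the arm holds its last target.

### The job

It is time for the shift check of the foot-operated suction pump, the unit with the clear jar standing beside its raised, sloping treadle. Press the treadle from above all the way down to its stop, keep it there for about a second, then let it come all the way up again. Leave the pedal of the flat foot switch, which also stands on the desk, alone.

Things in the scene. Friction and masses are not known exactly. Their poses are not given: they have to be found in the camera images.
- pump: Suction pump, fixed to the desk. Origin: centre of the underside of its grey base plate, 250 (x) x 110 (y) x 12 mm. Hinge at x +100, 45 mm above the desk. An aluminium treadle 205 x 86 x 10 mm over a black bellows rises from it to -x, roughly towards the robot. Two rubber posts under its free end are the stop. Clear jar with white lid, 74 mm wide, 142 mm high, at x +85, y +95 mm.
- treadle (a joint): Angle of the pump's treadle, rad: 0 fully up (rest, where it slopes up at 0.30 rad), 0.24 at its stop (slope 0.06 rad). Grows as it is pressed; its spring lifts it again when let go. Held at treadle_pad it takes about 5 N to start moving and 14 N at the stop.
- treadle_pad (a point): Where to press: centre of the black ribbed rubber pad (85 x 78 mm) on the treadle's upper face, 155 mm from the hinge axis. About 98 mm above the desk at rest, 62 mm at the stop (travel 36 mm, almost straight down); it moves with the treadle. Its x axis points along the treadle to the hinge, y along the hinge axis, z out of the upper face.
- switch_pedal (a joint): Angle of the foot switch's pedal, rad: 0 up, 0.10 pressed; not to be pressed. The switch is a bystander, fixed to the desk about 0.35 to 0.55 m to the left or right of the pump: a low grey housing 200 x 130 mm, 41 mm high at its side cheeks, without a jar, and between the cheeks an aluminium pedal 155 x 98 mm with a ribbed rubber pad, up to 58 mm high.
Not all that is in view belongs to the job. Several things look just like the part that bears switch_pedal: the one meant starts farthest from the robot's base.

How it is judged:
By the outcome, as a careful person would: the job done as asked, in the order asked, and still so for the second after the job is handed in, with the robot touching nothing.
It also fails if it takes over 32 s, if anything falls off the work surface, if the arm or the gripper's body presses on something with over 40 N, if the wrist force passes 120 N, or if a joint passes its speed limit or range.

## Working session

There is one attempt and no reset: what is moved stays moved. The work goes in short steps, Python scripts to look and compute and a shell command to move; the robot and the scene stay as the last step left them, time stands still between calls to the robot, and variables do not carry over. Pictures are saved under pics/ and viewed, and the job is handed in when it is done.

```bash
ls; mkdir -p pics; cat > h.py <<'E'
import numpy as np,cv2
from cell import robot
def save(n,im): cv2.imwrite('pics/'+n,im[:,:,::-1])
def toworld(cam,c):
    p=robot.camera_params(cam);return np.array(p['R']).T@(np.array(c)-np.array(p['t']))
E
python3 - <<'E'
from h import *
print(robot.observe())
for c in ['scene','side']:
    save(c+'0.png',robot.read_camera(c))
    for l in ['treadle_pad','pump','switch_pedal']:
        for d in robot.look_for(c,l)[:5]: print(c,l,round(d['score'],2),toworld(c,d['centre']).round(3))
print(robot.observe()['time'])
E
```

```text
pics
{'time': 0.0, 'qpos': array([-1.32797469e+00,  3.42754395e-01,  1.52500676e+00,  4.56691363e-05,
        1.27537091e+00, -1.46014771e-01]), 'qvel': array([ 8.17874304e-04, -6.62794807e-04, -7.77148149e-05,  1.30819313e-03,
       -2.18069405e-04, -1.25985245e-03]), 'joint_efforts': array([-4.34289575e-05, -4.31241953e+01, -2.44223785e+01,  7.17279408e-02,
        5.58560807e-02, -1.12751393e-04]), 'tool_pos': array([ 0.19896953, -0.48543492,  0.24003207]), 'tool_rot': array([-3.14007597e+00, -2.67184659e-04,  3.88822875e-01]), 'contact_force': array([-0.43029319,  0.22801938,  0.06039357]), 'torque': array([ 0.03108217, -0.03101552, -0.01590566]), 'opening': 0.09192562229438689}
scene treadle_pad 0.63 [ 0.625 -0.201  0.089]
scene switch_pedal 0.89 [0.64  0.175 0.05 ]
scene switch_pedal 0.86 [0.286 0.216 0.045]
scene switch_pedal 0.57 [ 0.337 -0.232  0.046]
side treadle_pad 0.71 [ 0.626 -0.186  0.075]
side pump 0.6 [ 0.67  -0.161  0.033]
side switch_pedal 0.74 [ 0.332 -0.224  0.052]
side switch_pedal 0.69 [0.266 0.221 0.046]
side switch_pedal 0.66 [0.628 0.18  0.045]
0.4
```

View pics/scene0.png

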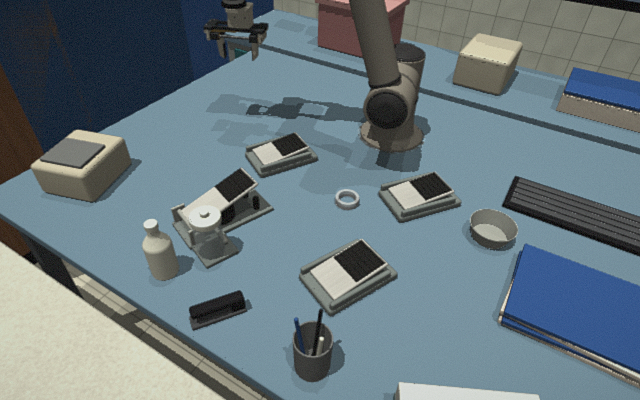

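View pics/side0.png

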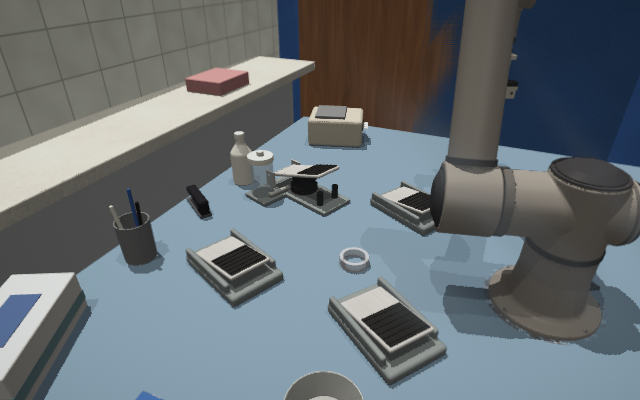

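The pump, with its clear jar, is at scene (222,205), pad at (237,186); in the side view it is at (305,185), pad at about (312,171). Things that could be mistaken for it are the flat switches at scene (282,152), (420,193) and (348,272), none of which has a jar. I'll check the choice in a close crop.

```bash
python3 - <<'E'
from h import *
a=cv2.imread('pics/scene0.png')[155:275,150:300]; b=cv2.imread('pics/side0.png')[140:220,235:365]
a=cv2.resize(a,(600,480),interpolation=cv2.INTER_CUBIC); b=cv2.resize(b,(650,400),interpolation=cv2.INTER_CUBIC)
cv2.imwrite('pics/ca.png',a);cv2.imwrite('pics/cb.png',b)
robot.read_camera('scene');robot.read_camera('side')
for c in ['scene','side']:
    for l in ['treadle_pad','treadle','pump']:
        for d in robot.masks_of(c,l)[:2]:
            m=d['mask'].astype(np.uint8);r=cv2.boundingRect(m);print(c,l,d['score'],r,m.sum())
E
```

```text
scene treadle_pad 0.56 (182, 168, 76, 50) 1500
scene treadle 0.94 (181, 168, 77, 51) 1570
scene pump 0.78 (171, 169, 102, 99) 5008
side treadle_pad 0.91 (276, 164, 63, 22) 829
side treadle 0.7 (275, 164, 64, 21) 807
side pump 0.74 (245, 150, 104, 66) 3788
```

View pics/ca.png

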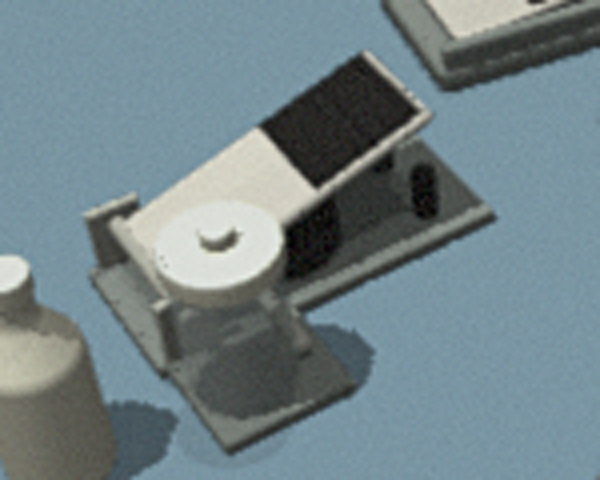

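View pics/cb.png

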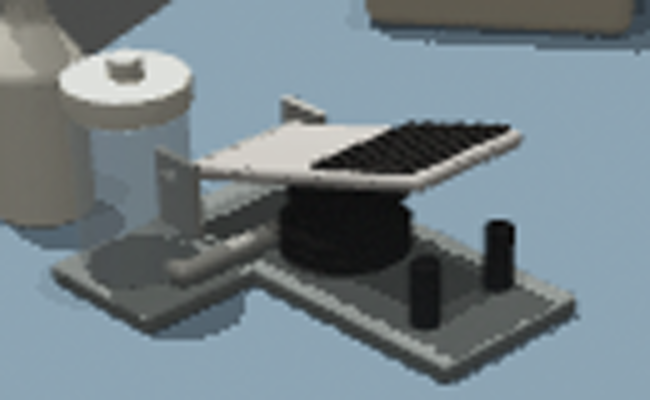

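The crops confirm the choice: jar, bellows and two posts, pad centre at scene (235,185). Next I fit the pump pose from the pixel corners.

```bash
cat > fit.py <<'E'
from h import *
from scipy.optimize import least_squares
s=.3;u=np.array([-np.cos(s),0,np.sin(s)]);n=np.array([np.sin(s),0,np.cos(s)]);h=np.array([.1,0,.045])
P=lambda a,y:h+u*a+n*.0075+np.array([0,y,0])
# end far from hinge a=.1975, near .1125 ; y=+ is jar side
pad=[P(.1975,-.039),P(.1975,.039),P(.1125,.039),P(.1125,-.039)]
base=[np.array([-.125,.055,.012]),np.array([-.125,-.055,.012])]
obs=[('scene',pad,[(363,52),(417,110),(316,186),(262,128)],4,(150,155)),
('scene',base[:1],[(495,213)],4,(150,155)),
('side',pad,[(515,128),(420,176),(310,165),(410,122)],5,(235,140)),
('side',base,[(445,373),(575,297)],5,(235,140))]
def proj(c,X):
    p=robot.camera_params(c);q=np.array(p['R'])@X+np.array(p['t']);a=q[:2]/q[2];a=a*(1+p['k1']*(a@a));K=np.array(p['camera_matrix']);return K[:2,:2]@a+K[:2,2]
def res(v):
    x,y,t=v;R=np.array([[np.cos(t),-np.sin(t),0],[np.sin(t),np.cos(t),0],[0,0,1]]);o=[]
    for c,M,px,k,off in obs:
        for m,q in zip(M,px): o.append(proj(c,R@m+[x,y,0])-((np.array(q)+.5)/k-.5+off))
    return np.array(o).ravel()
for t0 in(0,-.5,.5):
    r=least_squares(res,[.67,-.2,t0],loss='soft_l1');print(r.x,r.cost)
print(res(r.x).reshape(-1,2).round(1))
x,y,t=r.x;R=np.array([[np.cos(t),-np.sin(t),0],[np.sin(t),np.cos(t),0],[0,0,1]])
print('pad',R@(h+u*.155+n*.0075)+[x,y,0])
for nm,m in (('jar',[.085,.095,.142]),('stopend',pad[0])): print(nm,R@np.array(m)+[x,y,0])
E
python3 fit.py
```

```text
[ 0.63501996 -0.20956051 -0.37283462] 8.425230480898918
[ 0.63501996 -0.20956051 -0.37283459] 8.42523048089798
[ 0.63501996 -0.20956051 -0.37283461] 8.425230480898408
[[ 0.7 -0.9]
 [ 2.2 -0.5]
 [ 0.6 -0.1]
 [-0.1 -1.6]
 [ 0.3 -0.8]
 [-0.7 -1.1]
 [-1.7 -1.8]
 [-0.2 -0.7]
 [-0.3 -0.5]
 [-0.8 -1.8]
 [ 0.2 -1. ]]
pad [ 0.59230991 -0.19285542  0.09797066]
jar [ 0.74878473 -0.15204897  0.142     ]
stopend [ 0.5402915  -0.21438658  0.11053026]
```

```bash
cat > to.py <<'E'
import sys
from h import *
from scipy.spatial.transform import Rotation as Ro
o=robot.observe();R=Ro.from_euler('xyz',o['tool_rot']);T=Ro.from_euler('xyz',[np.pi,0,-.373])
g=np.array([float(v) for v in sys.argv[1:4]])
print(o['time'],o['tool_pos'],o['tool_rot'],'cm',(R.inv().apply(g-o['tool_pos'])*100).round(2),'deg',np.degrees((R.inv()*T).as_rotvec()).round(2),'F',o['contact_force'],o['opening'])
E
python3 to.py .590 -.192 .20
```

```text
0.8 [ 0.19903715 -0.48582656  0.24075882] [3.14145895e+00 1.70298326e-05 3.88795677e-01] cm [ 47.32 -12.37   4.07] deg [ 1.000e-02 -0.000e+00  4.365e+01] F [ 0.22550839  0.09096861 -0.26296977] 0.0917502493964456
```

```bash
python3 -m creep '[[[4,-1,0,0,0,4,-1],[8,-2,0,0,0,8,-1],[12,-3,0,0,0,12,-1],[16,-4,0,0,0,16,-1],[20,-5.2,0,0,0,20,-1],[24,-6.3,0,0,0,24,-1],[28,-7.3,0,0,0,28,-1],[32,-8.4,0,0,0,32,-1]]]' 20; python3 to.py .590 -.192 .20
```

```text
time: 1.6
tool_pos: [0.4646, -0.2856, 0.2409]
tool_rot: [3.141, -0.0, -0.173]
contact_force: [0.9, -0.8, 0.2]
opening: 0.0321
1.6 [ 0.46458882 -0.28563274  0.24089273] [ 3.14118082e+00 -3.99441077e-04 -1.72564182e-01] cm [ 10.75 -11.38   4.09] deg [ 0.02 -0.03 11.48] F [ 0.88568632 -0.7607371   0.15032956] 0.03206762793493428
```

```bash
python3 -m creep '[[[2.7,-2.8,0,0,0,3,-1],[5.4,-5.7,1,0,0,6,-1],[8,-8.5,2,0,0,9,-1],[10.7,-11.4,4,0,0,11.5,-1],[10.7,-11.4,5,0,0,11.5,-1],[10.7,-11.4,6,0,0,11.5,-1],[10.7,-11.4,6,0,0,11.5,-1]]]'; python3 to.py .590 -.192 .12
python3 - <<'E'
from h import *
for c in ['scene','side','wrist']: save(c+'1.png',robot.read_camera(c))
a=cv2.imread('pics/scene1.png')[100:275,130:330];b=cv2.imread('pics/side1.png')[80:255,220:420]
cv2.imwrite('pics/c1.png',np.hstack([cv2.resize(i,(400,350)) for i in(a,b)]))
for d in robot.look_for('wrist','treadle_pad')[:2]:print(d['score'],toworld('wrist',d['centre']))
E
```

```text
time: 2.3
tool_pos: [0.5883, -0.192, 0.1793]
tool_rot: [3.141, 0.003, -0.373]
contact_force: [0.2, -0.0, 0.1]
opening: 0.0007
2.3 [ 0.58828993 -0.19199429  0.17930861] [ 3.14113683e+00  2.83425676e-03 -3.73488126e-01] cm [ 0.18 -0.06  5.93] deg [ 0.03  0.16 -0.03] F [ 0.20056503 -0.01318209  0.06120268] 0.0007285505715816647
0.56 [ 0.64856061 -0.21348526  0.07668901]
```

View pics/c1.png

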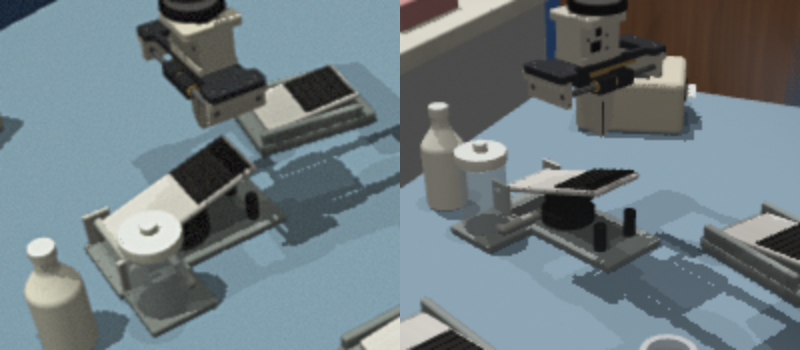

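View pics/wrist1.png

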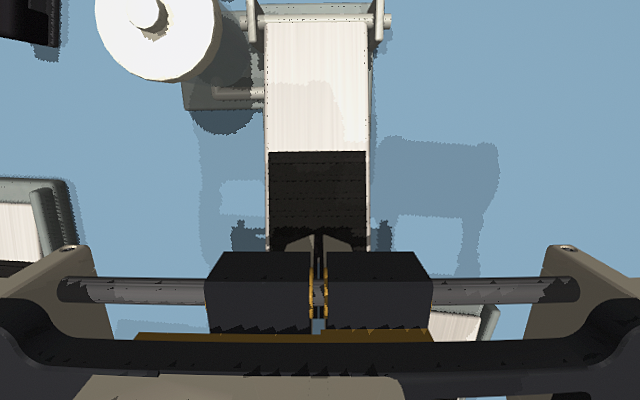

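The pictures show the closed fingers above the pad and centred across it. In the wrist view the inner pad edge is at row 151, columns 268–366. I'll check that against the fitted model.

```bash
cat >> fit.py <<'E'
for m in pad: print('wrist px',proj('wrist',R@m+[x,y,0]).round(1))
print('tip', proj('wrist',robot.observe()['tool_pos']-np.array([0,0,.014])))
E
python3 fit.py|tail -5
```

```text
wrist px [365.8 261.8]
wrist px [268.2 262. ]
wrist px [268.  155.6]
wrist px [365.6 155.5]
tip [318.3709966  252.14623952]
```

```bash
python3 -m creep '[[[0.3,0,1.5,0,0,0,-1],[0.3,0,3,0,0,0,-1],[0.3,0,4.5,0,0,0,-1],[0.3,0,5.5,0,0,0,-1],[0.3,0,6.2,0,0,0,-1],[0.3,0,6.8,0,0,0,-1],[0.3,0,7.3,0,0,0,-1],[0.3,0,7.8,0,0,0,-1]]]'; python3 -m creep '[[[0,0,0.4,0,0,0,-1],[0,0,0.8,0,0,0,-1],[-0.1,0,1.2,0,0,0,-1],[-0.1,0,1.6,0,0,0,-1],[-0.2,0,1.9,0,0,0,-1]]]'
```

```text
time: 3.3
tool_pos: [0.5927, -0.1943, 0.1052]
tool_rot: [3.141, -0.004, -0.375]
contact_force: [-2.9, 0.2, 8.9]
opening: 0.0004
time: 3.8
tool_pos: [0.5912, -0.1938, 0.088]
tool_rot: [3.141, -0.006, -0.374]
contact_force: [-3.6, 1.7, 12.6]
opening: 0.0005
```

```bash
python3 -m creep '[[[-0.1,0,0.3,0,0,0,-1],[-0.1,0,0.6,0,0,0,-1],[-0.2,0,0.9,0,0,0,-1],[-0.2,0,1.1,0,0,0,-1]]]';python3 -m creep '[[[0,0,0.2,0,0,0,-1],[0,0,0.3,0,0,0,-1]]]'
```

```text
time: 4.2
tool_pos: [0.5899, -0.1933, 0.0793]
tool_rot: [3.14, -0.008, -0.374]
contact_force: [-4.7, 2.1, 14.4]
opening: 0.0004
time: 4.4
tool_pos: [0.5898, -0.1933, 0.0786]
tool_rot: [3.14, -0.009, -0.374]
contact_force: [-5.7, 2.6, 14.0]
opening: 0.0005
```

```bash
python3 -m creep '[[[0,0,0.4,0,0,0,-1],[0,0,0.5,0,0,0,-1]]]';python3 -m creep '[[[0,0,0.4,0,0,0,-1],[0,0,0.6,0,0,0,-1]]]'
```

```text
time: 4.6
tool_pos: [0.5896, -0.1932, 0.0761]
tool_rot: [3.14, -0.009, -0.374]
contact_force: [-9.3, 3.3, 22.4]
opening: 0.0005
time: 4.8
tool_pos: [0.5896, -0.1932, 0.0753]
tool_rot: [3.139, -0.011, -0.373]
contact_force: [-16.9, 6.6, 44.0]
opening: 0.0002
```

Force jumped from 22 N to 44 N for 0.8 mm, so it is on its stop at TCP z 0.075, close to the predicted 0.076. I'll hold it and take a picture.

```bash
python3 -m creep '[[[0,0,0.5,0,0,0,-1],[0,0,0.5,0,0,0,-1],[0,0,0.5,0,0,0,-1],[0,0,0.5,0,0,0,-1]]]'
python3 - <<'E'
from h import *
b=robot.read_camera('side')[120:220,235:365];save('hold.png',cv2.resize(b,(650,500)))
print(robot.observe()['contact_force'],robot.observe()['tool_pos'])
E
python3 -m creep '[[[0,0,0.5,0,0,0,-1],[0,0,0.5,0,0,0,-1],[0,0,0.5,0,0,0,-1],[0,0,0.5,0,0,0,-1]]]'
```

```text
time: 5.2
tool_pos: [0.5896, -0.1932, 0.0757]
tool_rot: [3.139, -0.013, -0.373]
contact_force: [-13.8, 6.5, 34.6]
opening: 0.0003
[-14.58160267   4.35166601  34.38926999] [ 0.58959262 -0.19314619  0.07565689]
time: 5.65
tool_pos: [0.5895, -0.1932, 0.0757]
tool_rot: [3.138, -0.015, -0.372]
contact_force: [-12.5, 5.7, 32.1]
opening: 0.0003
```

View pics/hold.png

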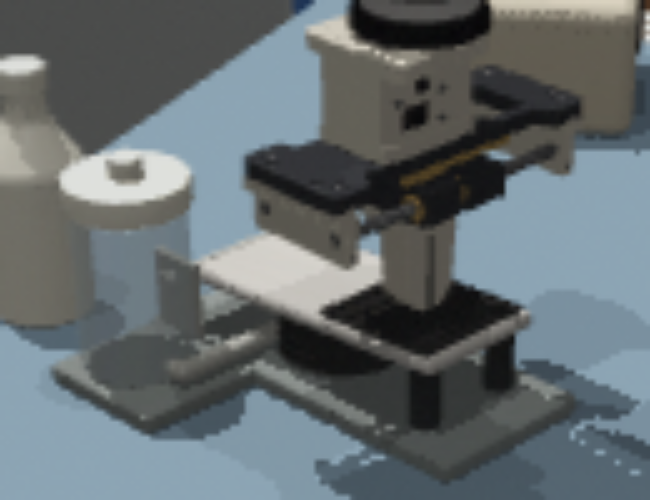

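The treadle rests on both posts (crop (425,395) and (500,360)) and the gripper is clear of the jar. After one more short hold, I release.

```bash
python3 -m creep '[[[0,0,0.5,0,0,0,-1],[0,0,-0.5,0,0,0,-1],[0,0,-1.2,0,0,0,-1],[0,0,-2,0,0,0,-1],[0,0,-2.8,0,0,0,-1],[0,0,-3.6,0,0,0,-1],[0,0,-4.6,0,0,0,-1],[0,0,-6,0,0,0,-1]]]'; python3 -m creep '[[[0,0,-2,0,0,0,-1],[0,0,-4,0,0,0,-1],[0,0,-6,0,0,0,-1],[0,0,-6,0,0,0,-1],[0,0,-6,0,0,0,-1],[0,0,-6,0,0,0,-1]]]'
python3 - <<'E'
from h import *
b=robot.read_camera('side')[120:220,235:365];a=robot.read_camera('scene')[155:255,150:280]
save('end.png',np.hstack([cv2.resize(i,(400,308)) for i in(a,b)]))
o=robot.observe();print(o['time'],o['contact_force'],o['tool_pos'])
E
```

```text
time: 6.45
tool_pos: [0.5877, -0.1921, 0.1354]
tool_rot: [3.138, -0.012, -0.372]
contact_force: [-0.5, -0.5, -0.2]
opening: 0.0001
time: 7.05
tool_pos: [0.5863, -0.1913, 0.194]
tool_rot: [3.139, -0.009, -0.372]
contact_force: [0.0, -0.1, 0.6]
opening: 0.0004
7.15 [-0.05174216 -0.07620865 -0.00081553] [ 0.58644872 -0.19139648  0.19404482]
```

View pics/end.png

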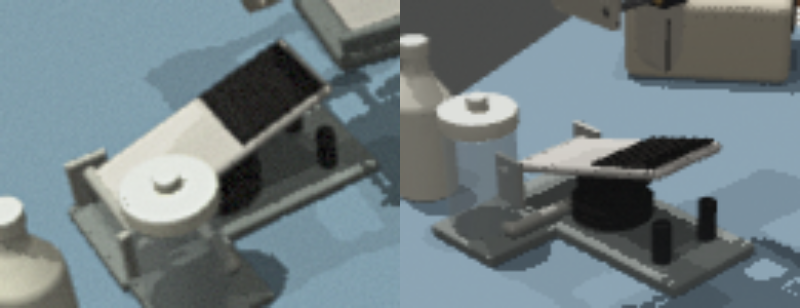

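```bash
python3 - <<'E'
from h import *
b0=cv2.imread('pics/side0.png')[155:190,272:345].astype(int);b1=robot.read_camera('side')[155:190,272:345,::-1].astype(int)
for d in range(-2,3): print(d,np.abs(np.roll(b1,d,0)-b0)[3:-3].mean().round(2))
E
```

```text
-2 27.01
-1 16.84
0 4.5
1 15.89
2 25.26
```

The treadle matches its starting picture with zero pixel shift, so it is fully up again. Handing in.

```bash
python3 -c "
from cell import robot
print(robot.hand_in())"
```

```text
the job is handed in; nothing more can be done
None
```

The shift check is done and handed in, at about 7.2 s of the 32 s allowed. I pressed the pump's treadle with closed fingers near the middle of its pad, all the way to its stop. I held it there for about 1 s and then let it come all the way up.

- **At the stop:** the tool stood at z 0.0757 m, against about 0.076 m expected. The wrist force read up to 44 N, then 32–35 N while holding, and the side picture showed the treadle resting on both posts.
- **After release:** the contact force was about 0 N, with the tool about 8 cm above the pad. The side picture of the treadle matched the one from the start with no pixel shift, so it is fully up.
- **Foot switches:** the arm never came down near any of them. I did not measure the switch pedals separately afterwards.
- **Disagreements:**
  - The networks' centre for the pad was 3–6 cm off my fit because they marked the whole treadle. I used the fit.
  - The wrist camera put the pad's inner edge about 4 px (3 mm) from the fit, and I allowed for that.

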